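Find the hidden catch and open the wrench box

ROBOT

A 7-joint arm with a two-finger parallel gripper is mounted at the origin on a cart in front of the work surface, level with it; the furniture and walls round the work are solid. World frame = base frame: x ahead of the robot, y to its left, z up, the work surface at z = 0. Lengths are in m, angles in rad, forces in N, time in s.
With the tool pointing down it reaches from about 0.4 to 0.85 m from the base axis. Payload 4.5 kg.
Tool frame: the origin (TCP) lies at the very end of the fingers, on their centre line; the grasp point (between the pads) lies 19 mm behind it (r.pinch_z is the distance from the TCP to the grasp point, in m); z points along the fingers, y is the line along which they close (so a half turn about z gives the same grasp; the last joint's range is limited). The gripper opens to 88 mm and grips with 3 to 60 N. Pads are 18 mm wide; open, the fingers measure 123 mm over their backs; the gripper's body (75 mm by 187 mm) begins 45 mm behind the grasp point.
Start: joints at [-1.255, 0.689, -0.195, 1.565, 0.157, 0.902, -0.215], TCP at [0.174, 0.6, 0.216] pointing down, gripper open.
Joint ranges: [-3.01, 3.01], [-0.46, 2.08], [-1.47, 1.51], [0.13, 2.56], [-1, 4.14], [0.04, 2.09], [-2.66, 2.66]. Speed limits (rad/s): [2.57, 2.57, 3.14, 3.14, 3.14, 3.14, 3.14].

INTERFACE

Orientations are given as a unit quaternion [x, y, z, w].
In Python, from plant import r, cams gives the robot as it stands.
- The arm moves only by the shell command python3 -m pendant 'ROWS' [FORCE]. ROWS is JSON, a list of rows, each a list of 3 entries, a list of its own where there are three numbers: the closure, from -1 (fully open) to 1 (shut), then the shift along the tool's x, y, z in mm, then the turn, a rotation vector about the tool's x, y, z in degrees. A call has 1 to 8 rows; each row shifts and turns the commanded pose from where the row before left it, along the tool's axes as they then stand; what a row does not reach is not made up. A row lasts 1/8 s, in which the tool goes at most 62.5 mm and 10.7 degrees, less where a joint would pass 70% of its speed; a pose out of reach is approached as far as the arm can. A call with a gripper value outside its range is refused whole. The fingers move at their own pace and stop on an object; FORCE is the grip in N (left out, the last holds). Time passes only in rows, so rows that do not move let the fingers close. It gives the time, the measured TCP pose, the force, the opening and the grip force at its end, in the units of the state.
- r.get_state(): the state, without advancing time (a new reading comes with each control period).
- cams.snapshot(name): name is "side" or "top"; returns a dict with "img" (384x512x3 uint8, red, green, blue), "camera_matrix" (3x3 intrinsics, pixels), "camera_from_world" (4x4, takes a point from world to camera coordinates). Camera axes: x right, y up, looking along -z (the intrinsics and any distortion apply to the point x, -y, -z); pixel columns grow to the right and rows downward; lengths in m; the calibration is good to about 2 mm. A picture is of the moment at which its call begins. There is no depth.
- r.finish_job(): hands the job in; it is judged then, once.
The state is a dict: "clock": time; "q": joint angles; "qd": joint speeds; "joint_torque": joint torques, N m; "tool_pos": TCP position; "eef_rot": TCP orientation; "contact_force": force on the tool from outside, world axes, zero at the start; "moment": the same for the moment, N m; "opening": opening from 0.0 (shut) to 1.0 (fully open); "finger_force": force on a finger pad.
Only numpy, scipy, OpenCV 4.12 (cv2) and the standard library are available. Lean on these libraries where they do the work, as an engineer would, in place of code of your own. Each camera call takes 0.05 s, during which the arm holds its last target. There are 200 camera calls.

TASK

The saw's wrench is kept in the little plywood box, whose drawer has no handle and is held shut by a concealed catch: one of the six dark tiles let into the top is a button that looks just like the five solid ones. Feel over the tiles with light presses of the fingertips until you find the one that gives, and push it down so that the drawer springs out part of the way; then reach in behind the drawer front with a fingertip from above and draw the drawer fully open, and take your hand away. Do not hit or force anything, do not pinch the drawer front between the fingers, lift nothing, leave the wrench lying in the drawer and do not disturb the other tools.

Things in the scene. Friction and masses are not known exactly. Their poses are not given: they have to be found in the camera images.
- box: Plywood box fixed to the table: 150 mm along its x, 236 mm along its y, 70 mm high. Origin at the centre of its underside, z up. Its x points roughly away from the robot, its y roughly to the robot's left; turned differently each time. Its flat top holds six dark tiles (see panel). The drawer is in the end that faces the box's -y (roughly the robot's right).
- panel (a point): Centre of the box's top, 70 mm above the table; axes as the box. Around it six dark square tiles, 46 mm wide, in 48 mm recesses: centres at x = -31 or +31 mm, y = -62, 0 or +62 mm from here. Their faces lie 2 mm below the top (68 mm above the table). Five are rigid; one, a different one each time, not to be told apart by sight, is the sprung catch.
- hidden_catch (a joint): How far the catch tile is pushed down, in m: 0 = at rest, 0.006 = bottomed. It starts to give at about 1.5 N, takes about 5 N at the bottom, and springs back up when released. At about 0.004 it releases the drawer.
- box_drawer (a joint): How far the drawer is out, in m: 0 = shut, 0.115 = fully open at its stop. It slides towards the box's -y. Latched until the catch is pushed; a spring then drives it out to 0.060 in under a second, where it stays. From there it must be drawn by hand: about 1 N of friction, damped (25 N per m/s). It stays where it is left.
- drawer_edge (a point): Middle of the upper edge of the drawer front, at mid-thickness, 66 mm above the table; moves with the drawer; axes as the box. The front is a plain board 146 mm wide (x), 12 mm thick (y), 62 mm high, without handle. When shut its back lies against the end of the box.
- drawer_floor (a point): On the drawer's floor (14 mm above the table), midway across, 30 mm behind the back of the drawer front; moves with the drawer. With the drawer sprung out, the opening above it is 60 mm long (y, from the drawer front to the end of the box) and 116 mm wide between the drawer's sides, whose tops are 40 mm above the table. The wrench on the floor reaches to 26 mm.
- wrench: Steel adjustable wrench, 43 x 188 x 12 mm, lying loose along the drawer; it rides with the drawer and is to be left in it. Origin at the centre of its underside (14 mm above the table).
- tape_measure: Yellow and black tape measure, 39 x 111 x 68 mm, on the table; bystander. Origin at the centre of its underside.
- block_plane: Black and grey block plane, 45 x 160 x 53 mm, on the table to the right; bystander. Origin under its middle.
- driver_red: Screwdriver with a red handle, 30 x 213 x 28 mm, lying at the table's front edge; bystander. Origin under its middle.
- carpenter_pencil: Flat red carpenter's pencil, 8 x 176 x 14 mm, lying at the front edge; bystander. Origin under its middle.

How it is judged:
By the outcome, as a careful person would: the job done as asked, in the order asked, and still so for the second after the job is handed in, with the robot touching nothing.
It also fails if it takes over 58 s, if anything falls off the work surface, if the arm or the gripper's body presses on something with over 40 N, if the wrist force passes 120 N, or if a joint passes its speed limit or range.

## Working session

There is one attempt and no reset: what is moved stays moved. The work goes in short steps, Python scripts to look and compute and a shell command to move; the robot and the scene stay as the last step left them, time stands still between calls to the robot, and variables do not carry over. Pictures are saved under pics/ and viewed, at most 10 in all, crops included, and the job is handed in when it is done.

```bash
mkdir -p pics; ls
python3 - <<'E'
from plant import r,cams
import cv2,numpy as np
for n in("top","side"):
    s=cams.snapshot(n);cv2.imwrite(f"pics/{n}0.png",s["img"][:,:,::-1]);print(s["camera_matrix"],s["camera_from_world"],[k for k in s])
st=r.get_state();print(st["clock"],st["tool_pos"],st["eef_rot"],st["contact_force"],st["opening"])
E
```

```text
pics
[[433.85206696   0.         261.41263165]
 [  0.         433.85206696 191.00747238]
 [  0.           0.           1.        ]] [[ 0.02737205 -0.99945371 -0.01852195 -0.08461716]
 [ 0.99799671  0.02626551  0.05755602 -0.49126025]
 [-0.05703809 -0.02006027  0.99817045 -0.99685909]
 [ 0.          0.          0.          1.        ]] ['img', 'camera_matrix', 'camera_from_world']
[[358.41242786   0.         252.35033613]
 [  0.         358.41242786 185.94767146]
 [  0.           0.           1.        ]] [[ 0.97830016 -0.20677019  0.0132246  -0.51337913]
 [ 0.11253879  0.5838816   0.80400081 -0.07720999]
 [-0.173965   -0.78506584  0.59448112 -0.97919223]
 [ 0.          0.          0.          1.        ]] ['img', 'camera_matrix', 'camera_from_world']
0.1 [0.17368041 0.59977798 0.21528672] [ 1.40407575e-01  9.90093451e-01 -8.16676443e-04 -5.75671652e-05] [-0.6445814  -1.31945324 -0.16431487] 0.9985028995399244
```

View pics/top0.png

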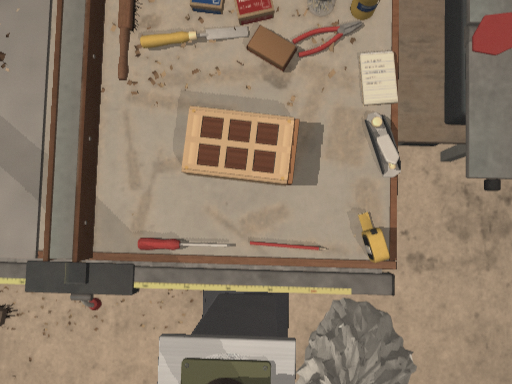

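View pics/side0.png

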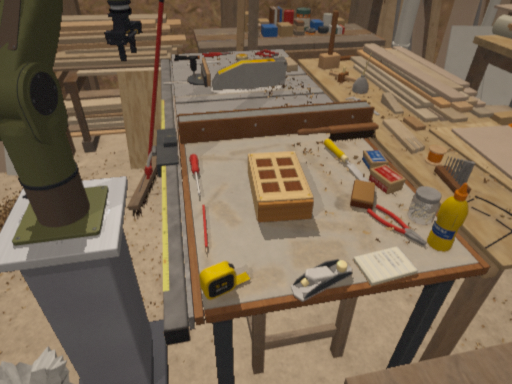

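The top view shows the box with its six tiles at about (212,127), (239,130), (267,133), (208,154), (236,159) and (264,161). The drawer end is on the right. The side view agrees, and the arm is well clear at the upper left.

```bash
cat > h.py <<'E'
from plant import r,cams
import cv2,numpy as np
from scipy.spatial.transform import Rotation as R
def ray(s,uv,z):
    K,T=s["camera_matrix"],s["camera_from_world"]
    d=np.linalg.inv(K)@[uv[0],uv[1],1]; d=np.array([d[0],-d[1],-d[2]])
    Rm=T[:3,:3];c=-Rm.T@T[:3,3];d=Rm.T@d
    return c+d*(z-c[2])/d[2]
def proj(s,p):
    K,T=s["camera_matrix"],s["camera_from_world"]
    q=T[:3,:3]@np.asarray(p)+T[:3,3];q=K@[q[0],-q[1],-q[2]];return q[:2]/q[2]
def go(p,yaw=None):
    "offset in tool axes mm to world p, from measured pose; turn deg about tool z for tool y to point to yaw"
    st=r.get_state();M=R.from_quat(st["eef_rot"])
    y=M.as_matrix()[:,1];a=np.degrees(np.arctan2(y[1],y[0]))
    rv=None
    if yaw is not None:
        Y=np.array([np.cos(np.radians(yaw)),np.sin(np.radians(yaw)),0]);Z=np.array([0,0,-1.]);X=np.cross(Y,Z)
        M2=R.from_matrix(np.c_[X,Y,Z]);rv=np.degrees((M.inv()*M2).as_rotvec()).round(1)
    print("tool y at",a.round(1),"shift",(M.inv().apply(np.asarray(p)-st["tool_pos"])*1e3).round(1),"turn",rv)
E
python3 - <<'E'
from h import *
for n,roi in(("top",(180,100,305,190)),("side",(245,148,315,220))):
    s=cams.snapshot(n);x0,y0,x1,y1=roi
    g=s["img"][y0:y1,x0:x1].astype(int)
    m=((g.sum(2)<260)&(g[...,0]>g[...,2]+15)).astype(np.uint8)
    k,l,st,c=cv2.connectedComponentsWithStats(m)
    P=[]
    for i in range(1,k):
        if st[i,4]>40:
            uv=c[i]+[x0,y0];p=ray(s,uv,.068);P.append(p);print(n,st[i].tolist(),uv.round(1),p.round(4))
go([.6,.05,.1],0)
E
```

```text
top [20, 16, 24, 23, 424] [211.6 127.2] [0.6295 0.0424 0.068 ]
top [48, 20, 23, 22, 426] [239.1 130.4] [ 0.6238 -0.0192  0.068 ]
top [76, 23, 23, 22, 424] [266.8 133.5] [ 0.6184 -0.0809  0.068 ]
top [17, 44, 23, 22, 430] [208.1 154.7] [0.5677 0.0479 0.068 ]
top [45, 47, 23, 23, 434] [235.9 157.8] [ 0.5623 -0.0139  0.068 ]
top [72, 50, 24, 23, 432] [263.6 161.1] [ 0.5567 -0.0754  0.068 ]
top [64, 75, 48, 10, 66] [271.2 181.9] [ 0.5108 -0.0934  0.068 ]
side [12, 11, 15, 7, 89] [263.9 162.4] [0.57   0.0502 0.068 ]
side [32, 10, 15, 7, 91] [284.3 161.2] [0.6321 0.045  0.068 ]
side [35, 21, 17, 8, 109] [288.1 172.8] [ 0.6258 -0.0169  0.068 ]
side [14, 22, 16, 9, 110] [266.5 174. ] [ 0.563  -0.0114  0.068 ]
side [39, 33, 18, 10, 129] [292.5 185.6] [ 0.6198 -0.079   0.068 ]
side [17, 35, 17, 9, 131] [269.9 186.8] [ 0.5575 -0.0728  0.068 ]
side [13, 54, 55, 18, 896] [285.7 211.2] [ 0.5711 -0.1796  0.068 ]
tool y at 73.9 shift [-562.4 -409.7  116. ] turn [-0.   0.  73.9]
```

```bash
python3 -m pendant '[[1,[-41,-33,0],[0,0,0]],[1,[-41,-33,0],[0,0,0]],[1,[-41,-33,0],[0,0,0]],[1,[-41,-33,0],[0,0,0]],[1,[-41,-33,0],[0,0,0]],[1,[-41,-33,0],[0,0,0]],[1,[-41,-33,0],[0,0,0]],[1,[-41,-33,0],[0,0,0]]]' 10
python3 -m pendant '[[1,[-41,-33,0],[0,0,0]],[1,[-41,-33,0],[0,0,0]],[1,[-41,-33,0],[0,0,0]],[1,[-41,-33,0],[0,0,0]],[1,[0,0,0],[0,0,10]],[1,[0,0,0],[0,0,10]],[1,[0,0,0],[0,0,10]],[1,[0,0,0],[0,0,10]]]'
python3 -m pendant '[[1,[0,0,15],[0,0,10]],[1,[0,0,15],[0,0,10]],[1,[0,0,15],[0,0,10]],[1,[0,0,15],[0,0,9]],[1,[0,0,0],[0,0,0]]]'
python3 -c "
from h import *
go([.5677,.048,.085],-5.1)"
```

```text
clock: 1.2
tool_pos: [0.4163, 0.2542, 0.2161]
eef_rot: [0.14, 0.99, 0.0, 0.0]
contact_force: [0.2, 1.0, 0.5]
opening: 0.116
finger_force: 0.0
clock: 2.2
tool_pos: [0.5361, 0.0831, 0.2159]
eef_rot: [0.473, 0.881, -0.0, -0.0]
contact_force: [-0.5, 0.8, -0.5]
opening: 0.004
finger_force: 0.0
clock: 2.82
tool_pos: [0.5353, 0.0832, 0.1551]
eef_rot: [0.737, 0.675, -0.001, -0.001]
contact_force: [0.4, -0.0, 0.0]
opening: 0.007
finger_force: 0.0
tool y at -5.0 shift [-32.2  35.5  70. ] turn [-0.1  0.1  0.1]
```

```bash
python3 -m pendant '[[1,[-32,36,20],[0,0,0]],[1,[0,0,25],[0,0,0]],[1,[0,0,25],[0,0,0]],[1,[0,0,8],[0,0,0]],[1,[0,0,5],[0,0,0]],[1,[0,0,0],[0,0,0]],[1,[0,0,0],[0,0,0]]]'
```

```text
clock: 3.7
tool_pos: [0.5698, 0.0482, 0.0738]
eef_rot: [0.738, 0.675, 0.001, 0.0]
contact_force: [0.1, -1.2, 0.4]
opening: 0.008
finger_force: 0.0
```

```bash
python3 -m pendant '[[1,[0,0,2],[0,0,0]],[1,[0,0,1],[0,0,0]],[1,[0,0,1],[0,0,0]],[1,[0,0,0],[0,0,0]]]'
```

```text
clock: 4.2
tool_pos: [0.5692, 0.0481, 0.0689]
eef_rot: [0.738, 0.675, -0.0, -0.0]
contact_force: [0.2, -0.6, 0.3]
opening: 0.004
finger_force: 0.0
```

```bash
python3 -m pendant '[[1,[0,0,1],[0,0,0]],[1,[0,0,0],[0,0,0]]]';python3 -m pendant '[[1,[0,0,1],[0,0,0]],[1,[0,0,0],[0,0,0]]]'
```

```text
clock: 4.45
tool_pos: [0.5692, 0.0481, 0.0679]
eef_rot: [0.738, 0.675, -0.0, -0.0]
contact_force: [-0.1, -0.2, -0.4]
opening: 0.009
finger_force: 0.0
clock: 4.7
tool_pos: [0.5692, 0.0481, 0.0669]
eef_rot: [0.738, 0.675, -0.0, -0.0]
contact_force: [-0.1, -0.5, 0.6]
opening: 0.004
finger_force: 0.0
```

```bash
python3 -m pendant '[[1,[0,0,1],[0,0,0]],[1,[0,0,0],[0,0,0]]]'
```

```text
clock: 4.95
tool_pos: [0.5692, 0.0481, 0.0659]
eef_rot: [0.738, 0.675, -0.0, -0.0]
contact_force: [-0.1, -0.8, 0.0]
opening: 0.006
finger_force: 0.0
```

```bash
python3 -m pendant '[[1,[0,0,1],[0,0,0]],[1,[0,0,0],[0,0,0]]]'
```

```text
clock: 5.2
tool_pos: [0.5692, 0.0481, 0.0649]
eef_rot: [0.738, 0.675, -0.0, -0.0]
contact_force: [-0.1, -0.1, 0.2]
opening: 0.004
finger_force: 0.0
```

```bash
python3 -m pendant '[[1,[0,0,1],[0,0,0]],[1,[0,0,0],[0,0,0]]]'
```

```text
clock: 5.45
tool_pos: [0.5692, 0.0481, 0.0639]
eef_rot: [0.738, 0.675, -0.0, -0.0]
contact_force: [0.5, -0.1, -0.1]
opening: 0.008
finger_force: 0.0
```

Run:
```python
from h import *
a=cams.snapshot("side");A=cv2.resize(a["img"][120:230,220:340],None,fx=5,fy=5,interpolation=2)
cv2.imwrite("pics/c1.png",A[:,:,::-1]); print(proj(a,r.get_state()["tool_pos"]))
```

```text
[263.77051462 163.89047376]
```

View pics/c1.png

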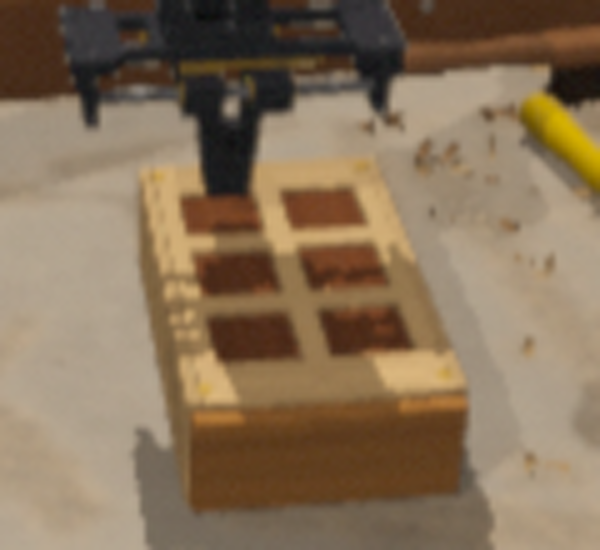

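The side crop shows the closed fingertip at full-image pixel (265.6,158.6). The measured TCP should appear at row 164, so the tip looks higher than reported. I'll check it against the top view.

Run:
```python
from h import *
a=cams.snapshot("top");A=cv2.resize(a["img"][90:200,160:310],None,fx=5,fy=5,interpolation=2)
cv2.imwrite("pics/c2.png",A[:,:,::-1]); p=r.get_state()["tool_pos"];print(proj(a,p),proj(a,p+[0,0,.02]))
s=cams.snapshot("side")
for z in(.064,.07,.08,.084,.09):print(z,ray(s,(265.6,158.6),z).round(4))
```

```text
[208.29510381 154.28238153] [207.0048904  152.98006889]
0.064 [0.5816 0.076  0.064 ]
0.07 [0.5791 0.0668 0.07  ]
0.08 [0.575  0.0513 0.08  ]
0.084 [0.5734 0.0452 0.084 ]
0.09 [0.5709 0.0359 0.09  ]
```

View pics/c2.png

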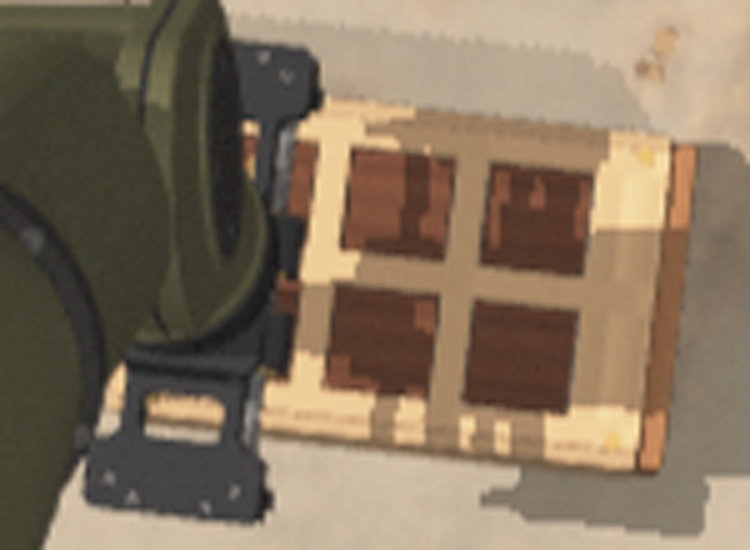

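The top view shows the gripper centred over the near-left tile, at about (206,150). So the lateral position is right and the tip is simply about 15–20 mm higher than reported with the fingers shut. I'll keep descending in guarded steps.

```bash
python3 -m pendant '[[1,[0,0,1],[0,0,0]],[1,[0,0,1],[0,0,0]],[1,[0,0,0],[0,0,0]]]'
```

```text
clock: 5.98
tool_pos: [0.5692, 0.0481, 0.0619]
eef_rot: [0.738, 0.675, -0.0, -0.0]
contact_force: [0.2, 0.3, 0.1]
opening: 0.004
finger_force: 0.0
```

```bash
python3 -m pendant '[[1,[0,0,1],[0,0,0]],[1,[0,0,1],[0,0,0]]]' | grep -E "pos|contact"
```

```text
tool_pos: [0.5692, 0.0481, 0.0599]
contact_force: [-0.8, -0.3, 0.9]
```

```bash
python3 -m pendant '[[1,[0,0,1],[0,0,0]],[1,[0,0,1],[0,0,0]]]' | grep -E "pos|contact"
```

```text
tool_pos: [0.5692, 0.0481, 0.0579]
contact_force: [-1.5, 0.4, -0.8]
```

```bash
python3 -m pendant '[[1,[0,0,1],[0,0,0]],[1,[0,0,1],[0,0,0]]]' | grep -E "pos|contact"
```

```text
tool_pos: [0.5692, 0.0481, 0.0559]
contact_force: [-0.1, -0.3, 0.2]
```

```bash
python3 -m pendant '[[1,[0,0,1],[0,0,0]],[1,[0,0,1],[0,0,0]]]' | grep -E "pos|contact"
```

```text
tool_pos: [0.5692, 0.0481, 0.0539]
contact_force: [-1.1, -0.8, 0.3]
```

```bash
python3 -m pendant '[[1,[0,0,1],[0,0,0]],[1,[0,0,0],[0,0,0]]]' | grep -E "pos|contact"
```

```text
tool_pos: [0.5692, 0.0481, 0.0529]
contact_force: [-0.3, 0.5, -0.2]
```

Run:
```python
from h import *
a=cams.snapshot("side")
for v in range(150,168):print(v,a["img"][v,260:272].sum(1).tolist())
```

```text
150 [133, 81, 77, 73, 73, 51, 72, 76, 64, 78, 117, 288]
151 [130, 79, 78, 73, 60, 77, 80, 69, 72, 75, 141, 307]
152 [127, 86, 81, 74, 80, 59, 76, 75, 79, 80, 158, 327]
153 [145, 88, 77, 63, 73, 72, 76, 77, 82, 90, 190, 360]
154 [161, 80, 84, 75, 74, 76, 75, 81, 74, 100, 215, 383]
155 [178, 85, 96, 83, 84, 74, 77, 85, 76, 110, 247, 415]
156 [186, 93, 88, 82, 70, 76, 81, 79, 92, 129, 278, 438]
157 [188, 87, 85, 83, 80, 90, 81, 77, 86, 135, 279, 433]
158 [183, 90, 91, 77, 77, 80, 87, 86, 89, 110, 249, 406]
159 [174, 104, 68, 79, 82, 88, 75, 75, 90, 129, 227, 369]
160 [170, 108, 95, 87, 83, 68, 82, 86, 92, 123, 212, 330]
161 [197, 129, 88, 80, 79, 80, 87, 87, 88, 145, 194, 288]
162 [217, 182, 116, 103, 92, 102, 96, 108, 117, 151, 208, 285]
163 [219, 183, 143, 124, 124, 119, 137, 141, 128, 135, 188, 271]
164 [212, 168, 141, 141, 125, 136, 145, 148, 146, 140, 173, 239]
165 [216, 197, 159, 163, 160, 159, 158, 164, 167, 158, 164, 217]
166 [294, 283, 224, 221, 217, 224, 217, 230, 243, 248, 246, 266]
167 [431, 410, 325, 302, 303, 299, 305, 307, 319, 313, 312, 318]
```

```bash
python3 -m pendant '[[1,[0,0,1],[0,0,0]],[1,[0,0,1],[0,0,0]],[1,[0,0,1],[0,0,0]]]' | grep -E "pos|contact"
```

```text
tool_pos: [0.5692, 0.0481, 0.0499]
contact_force: [0.1, -0.3, -0.3]
```

```bash
python3 -m pendant '[[1,[0,0,1],[0,0,0]],[1,[0,0,1],[0,0,0]]]' | grep -E "pos|contact"
```

```text
tool_pos: [0.5692, 0.0481, 0.0479]
contact_force: [-0.4, 0.1, -0.5]
```

```bash
python3 -m pendant '[[1,[0,0,1],[0,0,0]],[1,[0,0,0],[0,0,0]]]' | grep -E "pos|contact"
```

```text
tool_pos: [0.5692, 0.0481, 0.0469]
contact_force: [-0.2, -0.3, 0.2]
```

```bash
python3 -m pendant '[[1,[0,0,1],[0,0,0]],[1,[0,0,0],[0,0,0]]]' | grep -E "pos|contact"
```

```text
tool_pos: [0.5692, 0.0481, 0.046]
contact_force: [-1.2, -0.9, -0.2]
```

```bash
python3 -m pendant '[[1,[0,0,1],[0,0,0]],[1,[0,0,0],[0,0,0]]]' | grep -E "pos|contact"
```

```text
tool_pos: [0.5693, 0.0481, 0.0458]
contact_force: [-1.6, 1.1, 7.1]
```

```bash
python3 -m pendant '[[1,[0,0,1],[0,0,0]],[1,[0,0,0],[0,0,0]]]' | grep -E "pos|contact"
```

```text
tool_pos: [0.5693, 0.0481, 0.0458]
contact_force: [-2.8, -0.3, 16.0]
```

Run:
```python
from h import *
a=cams.snapshot("side")
print(a["img"][156:172,262:269].sum((1,2))//7)
A=cv2.resize(a["img"][120:230,220:340],None,fx=5,fy=5,interpolation=2)
cv2.imwrite("pics/c3.png",A[:,:,::-1])
```

```text
[ 76  81  81  84  79  84  85  89 120 151 222 307 336 312 245 169]
```

View pics/c3.png

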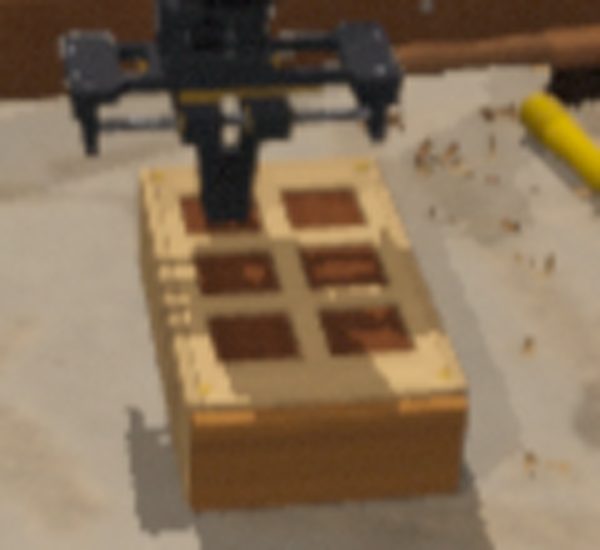

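The crop shows the fingertip on the near-left tile, at about (265,164) full-image. Its z stopped at 0.0458 while the force rose to 16 N, so this tile is rigid. With the fingers closed the tip is 22 mm above the reported TCP. On to the next tile.

```bash
python3 -m pendant '[[1,[0,0,-6],[0,0,0]],[1,[0,0,-6],[0,0,0]],[1,[-31,0,0],[0,0,0]],[1,[-31,0,0],[0,0,0]],[1,[0,0,5],[0,0,0]],[1,[0,0,3],[0,0,0]],[1,[0,0,1],[0,0,0]],[1,[0,0,0],[0,0,0]]]' | grep -E "clock|pos|contact"
python3 -m pendant '[[1,[0,0,1],[0,0,0]],[1,[0,0,1],[0,0,0]],[1,[0,0,0],[0,0,0]]]' | grep -E "pos|contact"
```

```text
clock: 9.95
tool_pos: [0.5637, -0.0124, 0.0468]
contact_force: [0.5, -0.1, 0.3]
tool_pos: [0.5638, -0.0132, 0.0452]
contact_force: [-0.7, 1.7, 2.8]
```

```bash
python3 -m pendant '[[1,[0,0,1],[0,0,0]],[1,[0,0,0],[0,0,0]]]' | grep -E "pos|contact"
```

```text
tool_pos: [0.5638, -0.0133, 0.0442]
contact_force: [-0.3, 1.5, 3.8]
```

It gives: 1 mm of travel added only about 1 N. This is the catch, so I'll push it down.

```bash
python3 -m pendant '[[1,[0,0,1],[0,0,0]],[1,[0,0,1],[0,0,0]],[1,[0,0,1],[0,0,0]],[1,[0,0,0],[0,0,0]]]' | grep -E "pos|contact"
python3 - <<'E'
from h import *
s=cams.snapshot("side");cv2.imwrite("pics/d1.png",cv2.resize(s["img"][120:240,220:340],None,fx=5,fy=5)[:,:,::-1])
E
```

```text
tool_pos: [0.5638, -0.0133, 0.0409]
contact_force: [-1.0, 2.8, 4.4]
```

View pics/d1.png

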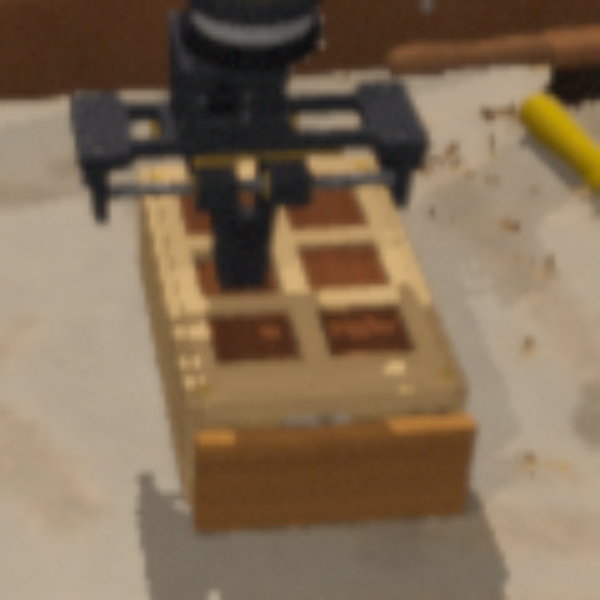

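The drawer is springing out: its front has separated from the box end. I'll lift off and go above the opening.

```bash
python3 -m pendant '[[1,[0,0,-10],[0,0,0]],[1,[0,0,-20],[0,0,0]],[1,[-51,10,0],[0,0,0]],[1,[-51,10,0],[0,0,0]],[1,[-51,10,0],[0,0,0]],[1,[0,0,0],[0,0,0]],[1,[0,0,0],[0,0,0]]]' | grep -E "clock|pos|contact"
python3 - <<'E'
from h import *
s=cams.snapshot("side");cv2.imwrite("pics/d2.png",cv2.resize(s["img"][120:240,220:340],None,fx=5,fy=5)[:,:,::-1])
c=np.array([.594,-.0153,0]);Y=np.array([.089,.996,0])
X=np.array([.996,-.089,0])
for nm,x,y,z in(("edge L",-.073,-.184,.066),("edge R",.073,-.184,.066)):print(nm,(proj(s,c+X*x+Y*y+[0,0,z])-[220,120])*5)
E
```

```text
clock: 12.0
tool_pos: [0.5792, -0.1689, 0.0709]
contact_force: [-0.5, 0.9, 0.6]
edge L [205.00353829 492.1209956 ]
edge R [495.44193376 471.7399393 ]
```

View pics/d2.png

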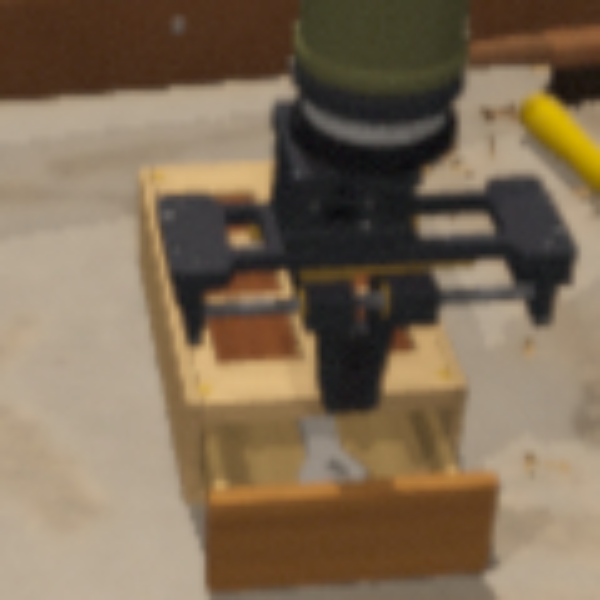

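The drawer is sprung out with its front edge where predicted (crop (205,490) to (498,475)). The closed fingertip hangs above the opening, and the wrench is visible in the drawer. I'll descend behind the front.

```bash
python3 -m pendant '[[1,[0,0,8],[0,0,0]],[1,[0,0,8],[0,0,0]],[1,[0,0,8],[0,0,0]],[1,[0,0,0],[0,0,0]]]' | grep -E "clock|pos|contact"; python3 -m pendant '[[1,[0,0,6],[0,0,0]],[1,[0,0,6],[0,0,0]],[1,[0,0,6],[0,0,0]],[1,[0,0,4],[0,0,0]],[1,[0,0,0],[0,0,0]]]' | grep -E "clock|pos|contact"
```

```text
clock: 12.55
tool_pos: [0.5792, -0.1683, 0.046]
contact_force: [0.6, 0.3, 1.0]
clock: 13.18
tool_pos: [0.5796, -0.1686, 0.0246]
contact_force: [-0.3, 0.5, 0.5]
```

```bash
python3 -m pendant '[[1,[-4,0,0],[0,0,0]],[1,[-4,0,0],[0,0,0]],[1,[-3,0,0],[0,0,0]],[1,[-3,0,0],[0,0,0]],[1,[-4,0,0],[0,0,0]],[1,[-4,0,0],[0,0,0]],[1,[-5,0,0],[0,0,0]]]' | grep -E "clock|pos|contact"
```

```text
clock: 14.05
tool_pos: [0.5775, -0.1953, 0.025]
contact_force: [-0.8, 1.8, 0.8]
```

```bash
python3 -m pendant '[[1,[-5,0,0],[0,0,0]],[1,[-5,0,0],[0,0,0]],[1,[-5,0,0],[0,0,0]],[1,[-5,0,0],[0,0,0]],[1,[-5,0,0],[0,0,0]],[1,[-5,0,0],[0,0,0]],[1,[-4,0,0],[0,0,0]],[1,[-3,0,0],[0,0,0]]]' | grep -E "clock|pos|contact"
```

```text
clock: 15.05
tool_pos: [0.5742, -0.2329, 0.025]
contact_force: [0.7, 0.6, 1.3]
```

```bash
python3 -m pendant '[[1,[-2,0,0],[0,0,0]],[1,[-2,0,0],[0,0,0]],[1,[0,0,0],[0,0,0]]]' | grep -E "clock|pos|contact"
```

```text
clock: 15.42
tool_pos: [0.5735, -0.2369, 0.0249]
contact_force: [-0.3, 0.5, 0.2]
```

```bash
python3 -m pendant '[[1,[-2,0,0],[0,0,0]],[1,[-1,0,0],[0,0,0]]]' | grep -E "pos|contact"
```

```text
tool_pos: [0.5733, -0.2376, 0.0249]
contact_force: [0.2, 6.4, 2.4]
```

```bash
python3 -m pendant '[[1,[-1,0,0],[0,0,0]],[1,[-1,0,0],[0,0,0]],[1,[0,0,0],[0,0,0]]]' | grep -E "pos|contact"
```

```text
tool_pos: [0.5733, -0.2376, 0.0248]
contact_force: [-0.9, 7.3, 2.2]
```

```bash
python3 -m pendant '[[1,[-1,0,0],[0,0,0]],[1,[0,0,0],[0,0,0]]]' | grep -E "pos|contact"
```

```text
tool_pos: [0.5733, -0.2376, 0.0249]
contact_force: [-0.3, 10.0, 4.3]
```

The drawer is at its stop: position is fixed and the force is rising. I'll back off the front, rise clear and check.

```bash
python3 -m pendant '[[1,[5,0,0],[0,0,0]],[1,[8,0,0],[0,0,0]],[1,[0,0,0],[0,0,0]],[1,[0,0,-25],[0,0,0]],[1,[0,0,-50],[0,0,0]],[1,[0,0,-50],[0,0,0]],[1,[0,0,-40],[0,0,0]],[1,[0,0,0],[0,0,0]]]' | grep -E "clock|pos|contact"
python3 -m pendant '[[1,[50,-20,-10],[0,0,0]],[1,[50,-20,-10],[0,0,0]],[1,[50,-20,-10],[0,0,0]],[1,[50,-20,-10],[0,0,0]],[1,[50,-20,0],[0,0,0]],[1,[0,0,0],[0,0,0]],[1,[0,0,0],[0,0,0]]]' | grep -E "clock|pos|contact"
python3 - <<'E'
from h import *
s=cams.snapshot("side");cv2.imwrite("pics/e.png",cv2.resize(s["img"][120:300,190:370],None,fx=3.3,fy=3.3)[:,:,::-1])
c=np.array([.594,-.0153,0]);Y=np.array([.089,.996,0])
X=np.array([.996,-.089,0])
for x in(-.073,.073):print((proj(s,c+X*x+Y*-.239+[0,0,.066])-[190,120])*3.3)
E
```

```text
clock: 17.3
tool_pos: [0.5765, -0.2313, 0.1935]
contact_force: [0.0, -0.4, 0.4]
clock: 18.18
tool_pos: [0.497, 0.0275, 0.2293]
contact_force: [-0.5, -0.1, -0.0]
[245.0866466  376.63019522]
[446.4950917  361.56078954]
```

View pics/e.png

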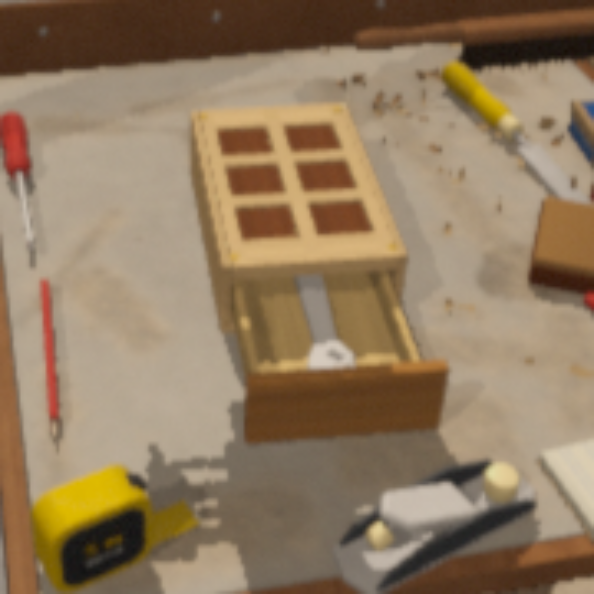

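The drawer front's upper edge is at crop (246,375) to (445,364), matching the fully open prediction. The wrench lies in the drawer, the other tools are undisturbed and the hand is clear.

```bash
python3 -c "
from plant import r
print(r.finish_job())"
```

```text
the job is handed in; nothing more can be done
None
```

I found the catch (the middle tile of the row nearest the robot), the drawer is drawn fully open with the wrench still in it, the hand is clear, and the job was handed in at about 18 s; the one rigid tile I tried first took about 16 N, a heavier press than intended.

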